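# Take a weighing on a lively pharmacy balance

### The arm

A 6-joint arm with a two-finger parallel gripper is mounted at the origin on the work surface. World frame = base frame: x ahead of the robot, y to its left, z up, the work surface at z = 0. Lengths are in m, angles in rad, forces in N, time in s.
With the tool pointing down it reaches from about 0.35 to 0.975 m from the base axis. Payload 4.9 kg.
Tool frame: the origin (TCP) lies at the very end of the fingers, on their centre line; the grasp point (between the pads) lies 19 mm behind it; z points along the fingers, y is the line along which they close (so a half turn about z gives the same grasp; the last joint's range is limited). The gripper opens to 85 mm and grips with 20 to 120 N. Pads are 22 mm wide; open, the fingers measure 114 mm over their backs; the gripper's body (76 mm by 85 mm) begins 54 mm behind the grasp point. The pads swing forward as they close: fully open they stand 13 mm farther back than shut.
Start: joints at [-1.238, 0.053, 1.613, -0, 1.476, -0.119], TCP at [0.273, -0.562, 0.231] pointing down, gripper open.
Joint ranges: [-3.01, 3.01], [-1.01, 2.22], [0.06, 2.58], [-1.02, 4.17], [0.09, 2.62], [-3.14, 3.14]. Speed limits (rad/s): [2.57, 2.57, 3.14, 3.14, 3.14, 3.14].

### API

Orientations are given as a rotation vector (axis times angle).
In Python, from station import get_obs, get_image, get_calibration, finish_job gives the robot as it stands.
- The arm moves only by the tool servo_tool, never from a script. Its argument "increments" is a list of rows, each a list of 5 numbers: the opening, from 0 (shut) to 1 (fully open), then the shift along the tool's x, y, z in mm, then the turn about the tool's z in degrees. In form: [[jaw, tx, ty, tz, spin], ...]. A call has 1 to 12 rows; each row shifts and turns the commanded pose from where the row before left it, along the tool's axes as they then stand; what a row does not reach is not made up. A row lasts 1/8 s, in which the tool goes at most 62.5 mm and 10.7 degrees, less where a joint would pass 70% of its speed; a pose out of reach is approached as far as the arm can. A call is refused whole if a number of a shift passes 62.5 or a number of a turn 10.7, either way. A call with a gripper value outside its range is refused whole. The fingers move at their own pace and stop on an object; "force" is the grip in N (left out, the last holds). Time passes only in rows, so rows that do not move let the fingers close. It gives the time, the measured TCP pose, the force, the opening and the grip force at its end, in the units of the state.
- get_obs(): the state, without advancing time (a new reading comes with each control period).
- get_image(name): name is "scene" or "side" or "wrist"; returns the picture (384x512x3 uint8, red, green, blue); there is no depth.
- get_calibration(name): a dict with "fx", "fy", "cx", "cy" (pixels), "R" (3x3) and "t" (3): a world point X has camera coordinates R X + t; the wrist camera has in their place "mount" (4x4, takes a point from camera to tool coordinates, whose origin is the TCP and whose axes are the flange's). Camera axes: x right, y down, z forward; pixel columns grow to the right and rows downward; lengths in m; the calibration is good to about 2 mm. A picture is of the moment at which its call begins: read the wrist's pose just before it. get_calibration takes no time and is no camera call.
- finish_job(): hands the job in; it is judged then, once.
The state is a dict: "t": time; "q": joint angles; "dq": joint speeds; "effort": joint torques, N m; "tool_pos": TCP position; "tool_rot": TCP orientation; "contact_force": force on the tool from outside, world axes, zero at the start; "wrist_torque": the same for the moment, N m; "opening": finger opening in m; "grip_force": force on a finger pad.
Only numpy, scipy, OpenCV 4.12 (cv2) and the standard library are available. Lean on these libraries where they do the work, as an engineer would, in place of code of your own. Each camera call takes 0.05 s, during which the arm holds its last target. There are 200 camera calls.

### The job

Weigh the amber bottle that is already on the balance: with the sprung control lever, taken by its black grip pin, lift the beam off its rest and keep the pointer tip within one scale division of the index tab for six seconds without a break, then lower the beam gently back onto the rest it started from and let go. The beam is top-heavy and falls away by itself: never let the pointer tip run faster than 10 cm/s or the beam go over to the other rest. Do not touch pans, pointer or any other part of the beam, do not shift the index tab, and leave the glassware around in place.

Things in the scene. Friction and masses are not known exactly. Their poses are not given: they have to be found in the camera images.
- balance: Fixed white stand: base plate 200 x 380 x 20 mm (x, y, z), narrow pedestal 120 x 90 mm, to 190 mm height. Origin: centre of its underside on the table, z up; its -x side has the control lever and looks roughly to the robot, its +x side the pointer and scale. All turning parts share one level axis, parallel to the stand's x, 170 mm above the origin.
- beam (a joint): Beam angle about the stand's +x: 0 level, + = pointer leans to the stand's -y. Rests (stops) at -0.32 (start, weight pan down) and +0.32. Inertia 0.022 kg m2. Top-heavy: torque +0.12 N m per rad x angle drives it away from level (really 0.10 to 0.145); damping 0.004 N m s, no dry friction. The loads differ: an unknown constant torque up to 0.025 N m either way acts too.
- control_lever (a joint): Angle of the lever relative to the beam, same axis and sign (lever from upright = beam + this), range +-1.4. A coil spring, 0.08 N m/rad, slack at 0, damping 0.004 N m s, joins them: the beam feels +0.08 x this. Free, the balanced 90 g lever follows the beam. The spring is weaker than the top-heaviness, so the beam falls off to one side if the lever is merely held still.
- grip_pin (a point): Middle of the lever's black grip pin: level round bar, 24 mm diameter, 64 mm long, parallel to the axis, 110 mm from it (straight above when the lever is upright), at x = -120 mm in the stand's frame. Pinch it from above, fingers closing along the stand's y; it can turn in the fingers and moves on a circle. The lever plate (6 mm thick, 22 wide) is 34 mm away on the +x side.
- pointer_tip (a point): Tip of the dark pointer, 170 mm from the axis, straight above it when the beam is level, at x = +76 mm in the stand's frame. Turns with the beam.
- index_mark (a point): Where the pointer tip must be: on the tip's circle (170 mm from the axis, same x), just under the small dark index tab (10 x 10 x 22 mm) that stands above the white scale arc; preset within 0.1 rad of upright, to be left there. Scale divisions are 0.1 rad (17 mm) apart.
- weight_pan: Steel pan, 96 mm diameter, with a brass weight (52 mm diameter, 74 tall) fixed in it, 450 g, rigid on the beam 150 mm to the stand's +y. Origin 17.5 mm above axis level at the pan's centre line; the pan's underside is 56 mm below the origin. Not to be touched.
- bottle_pan: The same pan with the amber bottle (58 mm diameter, 102 mm tall, white cap) fixed in it, about 450 g, on the beam at 150 mm to the stand's -y. Not to be touched.
- pointer: The pointer rod, 8 mm thick, 170 mm long, on the beam, at x = +78 mm in the stand's frame, upright when the beam is level. Origin on the axis. Not to be touched.
- glass_large: Stemmed measuring glass, 127 mm tall, 64 mm wide, standing beside the balance on its +y side; bystander. Origin: centre of its underside.
- glass_small: Stemmed measuring glass, 104 mm tall, 52 mm wide, standing beside the balance on its -y side; bystander. Origin: centre of its underside.
- syrup_bottle: Amber bottle, 110 mm tall, 52 mm diameter, on the left part of the table; bystander. Origin: centre of its underside.
- drops_bottle: Amber bottle, 95 mm tall, 44 mm diameter, on the right part of the table; bystander. Origin: centre of its underside.
- poise: Steel poise on the middle of the beam above the axis: cylinder 32 mm diameter, 30 mm tall, its underside 40 mm above the axis; makes the beam top-heavy. Origin on the axis. Not to be touched.

How it is judged:
On the way, in this order (a step that is already met when the one before it is completed fails the run):
1. the pointer tip stays within 20 mm of the index mark for 6 s (distance between pointer_tip and index_mark below 0.02 m), for 6 s.
2. the beam lies on its first rest again (value of joint beam below -0.29 rad), for 0.3 s.
At the end, for the whole second after the job is handed in: The beam lies still on the rest it started from (joint beam below -0.29 rad, slower than 0.05 rad/s), the lever is free and in line with the beam within 0.15 rad, the index mark is where it was within 8 mm; before that the pointer tip was kept within 20 mm of the index mark for 6 s (value of joint beam below -0.29 rad and velocity of joint beam between -0.05 and 0.05 rad/s and value of joint control_lever between -0.15 and 0.15 rad and distance of index_mark from where it was at the start of the episode below 0.008 m); the robot touches nothing.
It fails at once if the beam goes over to the other rest (beyond +0.29 rad) (value of joint beam above 0.29 rad).
It fails at once if the beam swings or lands faster than 0.6 rad/s (velocity of joint beam above 0.6 rad/s or velocity of joint beam below -0.6 rad/s).
It fails at once if a pan, the poise or the pointer is touched (contact force between any of weight_pan, bottle_pan, pointer, poise and anything else above 0.3 N).
It fails at once if the index tab is shifted by more than 8 mm (distance of index_mark from where it was at the start of the episode above 0.008 m).
It fails at once if glassware is moved by more than 30 mm (distance of any of glass_large, glass_small, syrup_bottle, drops_bottle from where it was at the start of the episode above 0.03 m).
It also fails if it takes over 58 s, if anything falls off the work surface, if the arm or the gripper's body presses on something with over 40 N, if the wrist force passes 120 N, or if a joint passes its speed limit or range.

## Working session

There is one attempt and no reset: what is moved stays moved. The work goes in short steps, Python scripts to look and compute and a tool call to move; the robot and the scene stay as the last step left them, time stands still between calls to the robot, and variables do not carry over. Pictures are saved under pics/ and viewed, at most 10 in all, crops included, and the job is handed in when it is done.

Besides the shell and the picture viewer there is one more tool, called after "Emit:" as name([rows], argument=value, ...), one row to a line, values as JSON. servo_tool: Moves the arm, as the interface text tells. Its arguments: {"type":"object","properties":{"increments":{"type":"array"},"force":{"type":"number"}},"required":["increments"]}

```bash
mkdir -p pics; ls
python3 - <<'E'
from station import *
import cv2
for n in("scene","side"):
    cv2.imwrite(f"pics/{n}0.png",cv2.resize(get_image(n),None,fx=1.5,fy=1.5,interpolation=cv2.INTER_CUBIC)[:,:,::-1])
    c=get_calibration(n);print(n,c)
o=get_obs();print(o); print(get_calibration("wrist"))
E
```

```text
pics
scene {'fx': 379.32451250932, 'fy': 379.32451250932, 'cx': 254.91296749431285, 'cy': 188.02625574712008, 'R': array([[-0.73601203,  0.67678256, -0.01586374],
       [ 0.51836492,  0.54834875, -0.65620992],
       [-0.43541256, -0.4912016 , -0.75441162]]), 't': array([ 0.40904432, -0.15315132,  1.61750939])}
side {'fx': 380.05029884884084, 'fy': 380.05029884884084, 'cx': 251.3997907710593, 'cy': 187.68526400370715, 'R': array([[ 0.823157  , -0.56771061,  0.01082717],
       [-0.33008682, -0.49395345, -0.80439585],
       [ 0.46201218,  0.65857016, -0.59399502]]), 't': array([-0.4645412 ,  0.36079768,  1.32991494])}
{'t': 0.1, 'q': array([-1.23798455e+00,  5.33152519e-02,  1.61413803e+00,  3.50442163e-06,
        1.47601267e+00, -1.19013725e-01]), 'dq': array([-0.00083748, -0.00169121, -0.00296846, -0.00081481,  0.00136199,
       -0.00094942]), 'effort': array([ 7.19594791e-04, -3.94909930e+01, -3.71361959e+01, -8.99270435e-05,
        3.95462950e-03,  4.00642335e-06]), 'tool_pos': array([ 0.27268999, -0.56175331,  0.23018198]), 'tool_rot': array([-3.05994944e+00, -7.03286420e-01,  3.08326962e-04]), 'contact_force': array([ 0.05688996, -0.23881387, -0.20556002]), 'wrist_torque': array([ 0.01713135, -0.04835236,  0.01245847]), 'grip_force': 0.0, 'opening': 0.0852675872853108}
{'fx': 277.04586815229123, 'fy': 277.04586815229123, 'cx': 251.4854333140006, 'cy': 191.43494755088344, 'mount': array([[-6.88247826e-05, -9.60369681e-01, -2.78729386e-01,
         6.98556041e-02],
       [ 9.99999864e-01,  7.78215349e-05, -5.15059491e-04,
         1.54165102e-04],
       [ 5.16338668e-04, -2.78729384e-01,  9.60369545e-01,
        -1.42017257e-01],
       [ 0.00000000e+00,  0.00000000e+00,  0.00000000e+00,
         1.00000000e+00]])}
```

View pics/scene0.png

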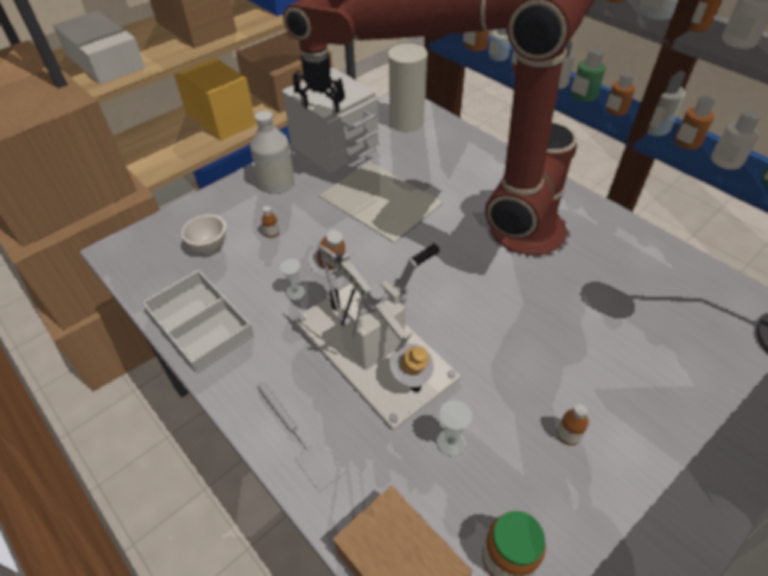

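View pics/side0.png

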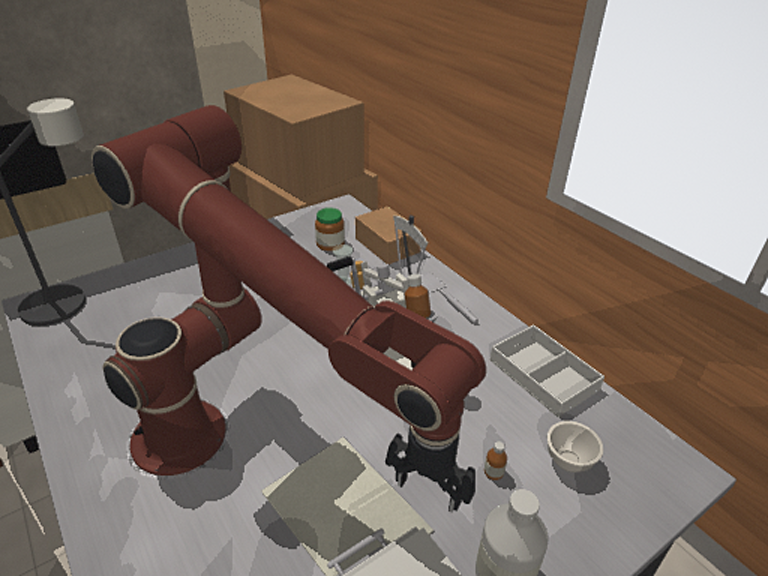

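The scene picture shows the balance at about (370,330) of 768x576, with the black pin at (427,254). In the side picture the pin is at (340,264) and the pointer near (408,245). I'll enlarge both.

Run:
```python
from station import *
import cv2
a=get_image("scene");b=get_image("side")
cv2.imwrite("pics/a.png",cv2.resize(a[150:290,180:320],None,fx=4.2,fy=4.2,interpolation=cv2.INTER_CUBIC)[:,:,::-1])
cv2.imwrite("pics/b.png",cv2.resize(b[135:225,205:305],None,fx=6,fy=6,interpolation=cv2.INTER_CUBIC)[:,:,::-1])
```

```text
(no output)
```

View pics/a.png

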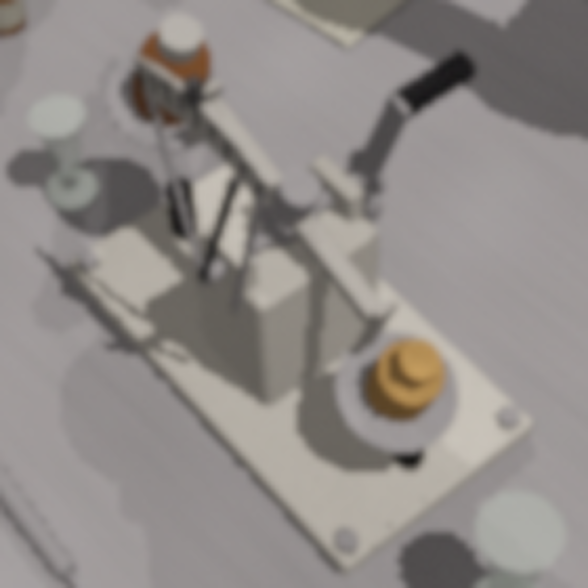

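View pics/b.png

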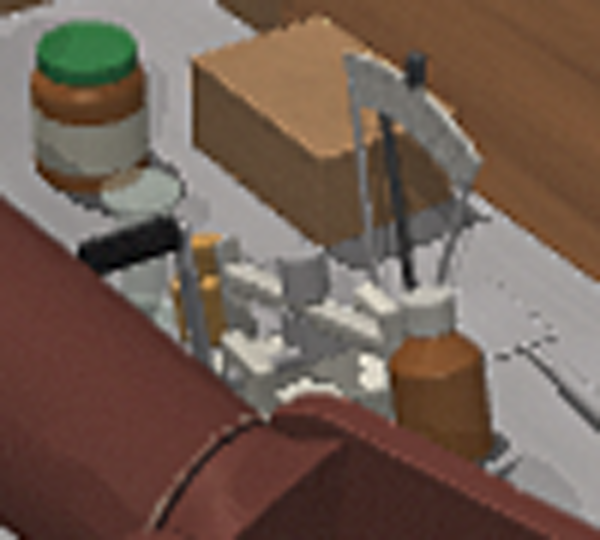

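Scene crop: base-plate right corner (533,420), near corner (345,562), pin ends (405,97) and (468,65). Side crop: pin ends (82,258) and (180,230), pointer foot (408,285), index tab (415,70). I'll fit the stand's pose from these.

```bash
cat > h.py <<'E'
from station import *
import numpy as np, cv2
from scipy.optimize import least_squares
C={n:get_calibration(n) for n in("scene","side")}
def proj(n,X):
    c=C[n];p=c["R"]@X+c["t"];return np.array([c["fx"]*p[0]/p[2]+c["cx"],c["fy"]*p[1]/p[2]+c["cy"]])
def cr(n,p):
    return (np.array(p)/4.2+[180,150]) if n=="scene" else np.array(p)/6+[205,135]
def unc(n,p):
    return (p-[180,150])*4.2 if n=="scene" else (p-[205,135])*6
def W(s,X):
    c,k=np.cos(s[2]),np.sin(s[2]);return np.array([s[0]+c*X[0]-k*X[1],s[1]+k*X[0]+c*X[1],X[2]])
def rot(x,r,a): return np.array([x,-r*np.sin(a),.17+r*np.cos(a)])
E
cat > fit.py <<'E'
from h import *
a=-.32
pin=rot(-.12,.11,a)
O=[("scene",[-.1,.19,.02],(533,420)),("scene",[.1,.19,.02],(345,562)),
("scene",pin+[.032,0,0],(405,97)),("scene",pin-[.032,0,0],(468,65)),
("side",pin+[.032,0,0],(180,230)),("side",pin-[.032,0,0],(82,258))]
f=lambda s:np.concatenate([proj(n,W(s,np.array(X)))-cr(n,p) for n,X,p in O])
r=least_squares(f,[.6,0,0]);s=r.x;print(s,np.round(r.fun.reshape(-1,2),1))
for nm,X in [("pin",pin),("tip",rot(.076,.17,a)),("ptrbase",rot(.076,0,a)),("mark0",rot(.076,.17,0)),("mark+.1",rot(.076,.17,.1)),("mark-.1",rot(.076,.17,-.1)),("tabtop0",rot(.076,.20,0)),("tab+.1",rot(.076,.2,.1)),("tab-.1",rot(.076,.2,-.1))]:
    print(nm,W(s,X).round(3),*[unc(n,proj(n,W(s,X))).round() for n in C])
E
python3 fit.py
```

```text
[ 0.59582222  0.01023848 -0.05173312] [[-0.1 -0.3]
 [-0.5  1.1]
 [-1.   1.3]
 [-0.8 -0.8]
 [-2.1  0.4]
 [-0.9  0.7]]
pin [0.478 0.051 0.274] [433.  82.] [122. 247.]
tip [0.674 0.06  0.331] [235. 178.] [371.  74.]
ptrbase [0.672 0.006 0.17 ] [203. 276.] [406. 315.]
mark0 [0.672 0.006 0.34 ] [185. 123.] [418.  99.]
mark+.1 [ 0.671 -0.011  0.339] [170. 110.] [434. 112.]
mark-.1 [0.673 0.023 0.339] [201. 138.] [403.  88.]
tabtop0 [0.672 0.006 0.37 ] [182.  92.] [421.  57.]
tab+.1 [ 0.671 -0.014  0.369] [164.  76.] [439.  73.]
tab-.1 [0.673 0.026 0.369] [200. 110.] [403.  45.]
```

Emit:
servo_tool([
  [1, 0, 0, -60, 9.6],
  [1, 0, 0, -60, 9.6],
  [1, 0, 0, -50, 9.65],
  [1, 0, 0, 0, 0],
], force=25)

```text
t: 0.7
tool_pos: [0.2733, -0.5636, 0.4081]
tool_rot: [3.131, -0.081, 0.006]
contact_force: [0.1, -0.8, -0.2]
opening: 0.0856
grip_force: 0.0
```

```bash
cat >> h.py <<'E'
from scipy.spatial.transform import Rotation as Ro
S=np.array([.59582,.01024,-.05173])
def tool(o=None):
    o=o or get_obs();return np.array(o["tool_pos"]),Ro.from_rotvec(o["tool_rot"]).as_matrix()
def delta(X):
    p,R=tool();return (R.T@(np.array(X)-p)*1000).round(1)
E
python3 -c "
from h import *
p,R=tool();print(p,R.round(3));t=np.array([.478,.051,.255]);print(delta(t))
x=W(S,[1,0,0])-W(S,[0,0,0]);print('yaw err deg',np.degrees(np.arctan2(R[1,0],R[0,0])-S[2]))"
```

```text
[ 0.27334262 -0.5635909   0.40807115] [[ 0.999 -0.052  0.003]
 [-0.052 -0.999 -0.01 ]
 [ 0.004  0.01  -1.   ]]
[ 171.9 -625.9  147.6]
yaw err deg -0.010386110391144865
```

Emit:
servo_tool([
  [1, 10, -30, 0, 0],
  [1, 10, -55, 0, 0],
  [1, 20, -60, 0, 0],
  [1, 20, -60, 0, 0],
  [1, 20, -60, 0, 0],
  [1, 20, -60, 0, 0],
  [1, 20, -60, 0, 0],
  [1, 20, -60, 0, 0],
  [1, 12, -60, 0, 0],
  [1, 10, -60, 0, 0],
  [1, 10, -40, 0, 0],
  [1, 0, -21, 0, 0],
])

```text
t: 2.2
tool_pos: [0.4752, 0.052, 0.3992]
tool_rot: [-3.14, 0.075, 0.005]
contact_force: [0.2, 0.2, 0.6]
opening: 0.0854
grip_force: 0.0
```

```bash
python3 -c "
from h import *
p,R=tool();print(p,R.round(3));t=np.array([.478,.051,.255]);print(delta(t))
im=get_image('wrist');cv2.imwrite('pics/w.png',cv2.resize(im,None,fx=1.5,fy=1.5)[:,:,::-1])
M=get_calibration('wrist');m=M['mount']
a=-.32;pin=rot(-.12,.11,a)
for X in (pin+[.032,0,0],pin-[.032,0,0]):
  q=R.T@(W(S,X)-p);c=m[:3,:3].T@(q-m[:3,3]);print(1.5*np.array([M['fx']*c[0]/c[2]+M['cx'],M['fy']*c[1]/c[2]+M['cy']]),c)"
```

```text
[0.47517902 0.0519678  0.39922848] [[ 0.999 -0.048 -0.003]
 [-0.048 -0.999  0.   ]
 [-0.003 -0.    -1.   ]]
[  3.3   0.9 144.2]
[378.04402285 223.43276805] [ 0.00052203 -0.04077067  0.26589944]
[377.65587432 317.35316459] [0.00029224 0.0206346  0.28393661]
```

View pics/w.png

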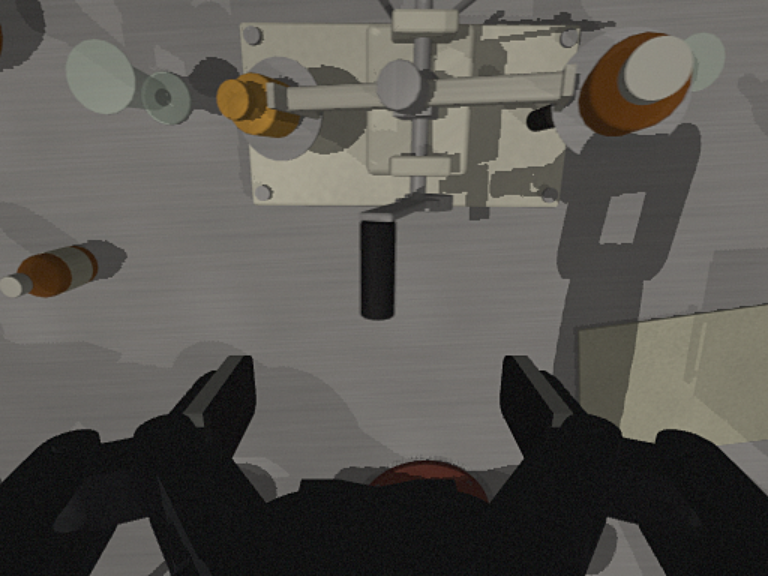

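The pin shows at (378, 222–318), as the fit predicted. I'll lower the tool and grip it.

Emit:
servo_tool([
  [1, 3, 1, 30, 0],
  [1, 0.5, 0, 45, 0],
  [1, 0, 0, 40, 0],
  [1, 0, 0, 21, 0],
  [1, 0, 0, 10, 0],
  [0.6, 0, 0, 0, 0],
  [0.35, 0, 0, 0, 0],
  [0.2, 0, 0, 0, 0],
  [0.1, 0, 0, 0, 0],
  [0.1, 0, 0, 0, 0],
], force=25)

```text
t: 3.5
tool_pos: [0.4794, 0.0487, 0.2566]
tool_rot: [-3.14, 0.081, -0.003]
contact_force: [0.6, 1.0, 3.7]
opening: 0.0234
grip_force: 25.8
```

```bash
cat >> h.py <<'E'
def brass(im):
    h=cv2.cvtColor(im,cv2.COLOR_RGB2HSV).astype(float)
    x0,y0,x1,y1=255,195,300,260
    w=h[y0:y1,x0:x1]; m=((w[...,0]>10)&(w[...,0]<28)&(w[...,1]>110)).astype(np.float64)
    wt=m*np.clip((w[...,1]-90)/60,0,1)
    yy,xx=np.mgrid[y0:y1,x0:x1];return np.array([(wt*xx).sum(),(wt*yy).sum()])/wt.sum(),wt.sum()
def lever(o):
    p,R=tool(o);g=p-.019*R[:,2]; d=g-[S[0],S[1],0];yl=-np.sin(S[2])*d[0]+np.cos(S[2])*d[1]
    xl=np.cos(S[2])*d[0]+np.sin(S[2])*d[1]
    return np.arctan2(-yl,g[2]-.17),np.hypot(yl,g[2]-.17),xl
E
python3 -c "
from h import *
o=get_obs();print(o['t'],o['tool_pos'],o['contact_force'],o['opening'],o['grip_force'],lever(o))
for i in range(3):
  im=get_image('scene');print(brass(im))
for a in (-.32,-.2,0,.2): print(a,proj('scene',W(S,np.array([0,-.15*np.sin(a+np.pi/2+0)*-1+0,.17])) ) if 0 else [proj('scene',W(S,np.array([0,.15*np.cos(a)-h*np.sin(a),.17+.15*np.sin(a)+h*np.cos(a)]))).round(1) for h in(0,.03,.05)])
cv2.imwrite('pics/g.png',cv2.resize(im[150:290,180:320],None,fx=4.2,fy=4.2,interpolation=cv2.INTER_CUBIC)[:,:,::-1])
"
```

```text
3.5 [0.47935062 0.04873519 0.25657953] [0.58401931 1.04257393 3.6551661 ] 0.023441428525267462 25.76884835958481 (np.float64(-0.29791009714889016), np.float64(0.11044434144326426), np.float64(-0.11834353598229162))
(array([275.69467433, 240.18771298]), np.float64(171.18333333333334))
(array([275.73214635, 240.1681667 ]), np.float64(170.36666666666667))
(array([275.70647734, 240.1880957 ]), np.float64(171.36666666666667))
-0.32 [array([276.1, 239.9]), array([278.4, 236.8]), array([280. , 234.6])]
-0.2 [array([277.2, 237.8]), array([278.8, 233.6]), array([279.9, 230.8])]
0 [array([278.2, 232.9]), array([278.5, 227.2]), array([278.7, 223.3])]
0.2 [array([277.8, 226.6]), array([276.7, 219.5]), array([276. , 214.6])]
```

View pics/g.png

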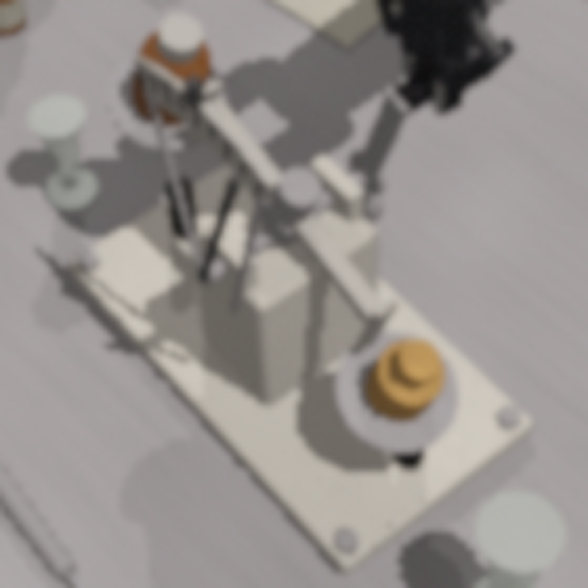

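Gripped: the pin is between the fingers, the beam is still on its rest, and the brass weight is at crop (405,380). Next, a close look at the tab in both views.

```bash
python3 -c "
import cv2,numpy as np
a=cv2.imread('pics/a.png')[30:220,120:280];b=cv2.imread('pics/b.png')[30:180,330:500]
a=cv2.resize(a,None,fx=2.5,fy=2.5,interpolation=cv2.INTER_CUBIC);b=cv2.resize(b,None,fx=2.2,fy=2.2,interpolation=cv2.INTER_CUBIC)
o=np.zeros((480,790,3),np.uint8);o[:a.shape[0],:a.shape[1]]=a;o[:b.shape[0],410:410+b.shape[1]]=b
cv2.imwrite('pics/ab.png',o)"
```

```text
(no output)
```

View pics/ab.png

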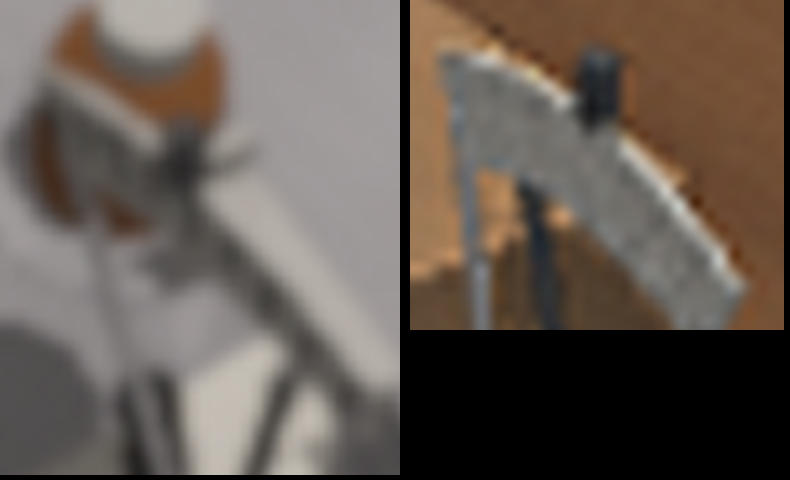

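Emit:
servo_tool([
  [0.1, 0, 3.8, -1.1, 0],
  [0.1, 0, 3.9, -1.0, 0],
  [0.1, 0, 3.9, -0.8, 0],
])

```text
t: 4.18
tool_pos: [0.4787, 0.038, 0.259]
tool_rot: [-3.138, 0.08, -0.003]
contact_force: [1.8, 2.9, 3.2]
opening: 0.0235
grip_force: 25.8
```

```bash
python3 ctl.py to -0.07 3
```

```text
t 4.33 Lcmd -0.190 Lmeas -0.197 r 0.1102 x -0.1184 npx 172 F [1.8 2.9 3.2] grip 25.8 theta [-0.3195, -0.3193, -0.3205]
L [-0.15 -0.11 -0.07]
[[0.1, 0, np.float64(4.3), np.float64(-0.7), 0], [0.1, 0, np.float64(4.4), np.float64(-0.6), 0], [0.1, 0, np.float64(4.4), np.float64(-0.4), 0]]
```

Emit:
servo_tool([
  [0.1, 0, 4.3, -0.7, 0],
  [0.1, 0, 4.4, -0.6, 0],
  [0.1, 0, 4.4, -0.4, 0],
])

```text
t: 4.7
tool_pos: [0.4779, 0.0239, 0.2602]
tool_rot: [-3.14, 0.081, -0.002]
contact_force: [2.9, 4.0, 1.8]
opening: 0.0232
grip_force: 26.1
```

```bash
sed -i "s/ty=round(\(.*\),1)$/ty=float(round(\1,1))/; s/;tz=round(\(.*\),1)$/;tz=float(round(\1,1))/" ctl.py; python3 ctl.py to 0.05 3
```

```text
t 4.85 Lcmd -0.070 Lmeas -0.069 r 0.1094 x -0.1185 npx 172 F [2.9 4.  1.8] grip 26.1 theta [-0.32, -0.3198, -0.3196]
L [-0.03  0.01  0.05]
[[0.1, 0, 4.4, -0.2, 0], [0.1, 0, 4.4, -0.0, 0], [0.1, 0, 4.3, 0.1, 0]]
```

Emit:
servo_tool([
  [0.1, 0, 4.4, -0.2, 0],
  [0.1, 0, 4.4, 0, 0],
  [0.1, 0, 4.3, 0.1, 0],
])

```text
t: 5.22
tool_pos: [0.477, 0.0109, 0.2601]
tool_rot: [-3.14, 0.081, -0.001]
contact_force: [2.3, 3.3, 5.1]
opening: 0.0231
grip_force: 26.4
```

```bash
python3 ctl.py to 0.15 3
```

```text
t 5.38 Lcmd 0.050 Lmeas 0.051 r 0.1093 x -0.1187 npx 172 F [2.3 3.3 5.1] grip 26.4 theta [-0.3196, -0.3198, -0.3194]
L [0.083 0.116 0.15 ]
[[0.1, 0, 3.7, 0.2, 0], [0.1, 0, 3.6, 0.4, 0], [0.1, 0, 3.7, 0.5, 0]]
```

Emit:
servo_tool([
  [0.1, 0, 3.7, 0.2, 0],
  [0.1, 0, 3.6, 0.4, 0],
  [0.1, 0, 3.7, 0.5, 0],
])

```text
t: 5.75
tool_pos: [0.4763, -0.0002, 0.2589]
tool_rot: [-3.14, 0.081, -0.0]
contact_force: [3.9, 3.2, 0.8]
opening: 0.0231
grip_force: 26.1
```

```bash
python3 ctl.py to 0.25 3
```

```text
t 5.90 Lcmd 0.150 Lmeas 0.153 r 0.1091 x -0.1188 npx 170 F [3.9 3.2 0.8] grip 26.1 theta [-0.3145, -0.3109, -0.3078]
LIFTED

EST theta -0.3032 w 0.0945 d 0.0074 k 0.1200 sd [0.004  0.03   0.0049 0.012 ] Leq(tgt) -0.3
L [0.183 0.217 0.25 ]
[[0.1, 0, 3.6, 0.6, 0], [0.1, 0, 3.6, 0.7, 0], [0.1, 0, 3.6, 0.9, 0]]
```

Emit:
servo_tool([
  [0.1, 0, -6.5, -0.8, 0],
  [0.1, 0, -1.4, -0.1, 0],
  [0.1, 0, -0.6, 0, 0],
  [0.1, 0, -1.1, -0.1, 0],
])

```text
t: 6.4
tool_pos: [0.4767, 0.009, 0.2601]
tool_rot: [3.139, -0.082, -0.0]
contact_force: [2.1, -3.8, 3.4]
opening: 0.0231
grip_force: 26.3
```

```bash
python3 ctl.py track 4 -0.045 1.8
```

```text
t 6.55 Lcmd 0.062 Lmeas 0.068 r 0.1094 x -0.1188  F [ 2.1 -3.8  3.4] grip 26.3 theta [-0.2332, -0.2232, -0.217]
innov 0.0071 innov 0.0016 innov -0.0021 
EST theta -0.2072 w 0.1803 d 0.0078 k 0.1200 sd [0.0022 0.0261 0.0038 0.0118] 
pred theta [-0.184 -0.164 -0.145 -0.128 -0.113 -0.1   -0.087 -0.077] w [0.178 0.157 0.14  0.128 0.116 0.104 0.092 0.08 ] leq -0.075
L [-0.026 -0.041 -0.041 -0.046]
[[0.1, 0, -9.7, -0.2, 0], [0.1, 0, -1.7, 0.1, 0], [0.1, 0, -0.0, -0.0, 0], [0.1, 0, -0.5, 0.0, 0]]
```

Emit:
servo_tool([
  [0.1, 0, -9.7, -0.2, 0],
  [0.1, 0, -1.7, 0.1, 0],
  [0.1, 0, 0, 0, 0],
  [0.1, 0, -0.5, 0, 0],
])

```text
t: 7.05
tool_pos: [0.4772, 0.0212, 0.2598]
tool_rot: [3.14, -0.081, -0.001]
contact_force: [1.2, -4.3, 3.4]
opening: 0.0232
grip_force: 26.6
```

```bash
python3 ctl.py track 4 -0.045 1.4
```

```text
t 7.20 Lcmd -0.046 Lmeas -0.044 r 0.1089 x -0.1190  F [ 1.2 -4.3  3.4] grip 26.6 theta [-0.1286, -0.1227, -0.1156]
innov -0.0000 innov -0.0003 innov 0.0010 
EST theta -0.1102 w 0.1176 d 0.0079 k 0.1204 sd [0.0021 0.0179 0.0025 0.0105] 
pred theta [-0.096 -0.084 -0.075 -0.067 -0.06  -0.055 -0.051 -0.048] w [0.105 0.087 0.071 0.058 0.047 0.036 0.027 0.019] leq -0.077
L [-0.078 -0.084 -0.085 -0.086]
[[0.1, 0, -3.5, 0.2, 0], [0.1, 0, -0.7, 0.1, 0], [0.1, 0, -0.1, 0.0, 0], [0.1, 0, -0.1, 0.0, 0]]
```

Emit:
servo_tool([
  [0.1, 0, -3.5, 0.2, 0],
  [0.1, 0, -0.7, 0.1, 0],
  [0.1, 0, -0.1, 0, 0],
  [0.1, 0, -0.1, 0, 0],
])

```text
t: 7.7
tool_pos: [0.4775, 0.0258, 0.2599]
tool_rot: [3.14, -0.081, -0.0]
contact_force: [0.2, -3.9, 4.8]
opening: 0.0231
grip_force: 26.5
```

```bash
IMG=pics/h1.png python3 ctl.py track 5 -0.045 1.0
```

```text
t 7.85 Lcmd -0.086 Lmeas -0.086 r 0.1094 x -0.1190  F [ 0.2 -3.9  4.8] grip 26.5 theta [-0.057, -0.0562, -0.0534]
innov 0.0095 innov -0.0032 innov -0.0022 
EST theta -0.0488 w 0.0664 d 0.0084 k 0.1222 sd [0.002  0.0151 0.0013 0.0071] 
pred theta [-0.041 -0.038 -0.037 -0.038 -0.04  -0.042 -0.044 -0.045] w [ 0.048  0.019 -0.001 -0.013 -0.017 -0.016 -0.011 -0.005] leq -0.082
L [-0.144 -0.139 -0.122 -0.105 -0.091]
[[0.1, 0, -6.3, 0.7, 0], [0.1, 0, 0.5, -0.1, 0], [0.1, 0, 1.9, -0.2, 0], [0.1, 0, 1.8, -0.2, 0], [0.1, 0, 1.5, -0.1, 0]]
```

View pics/h1.png

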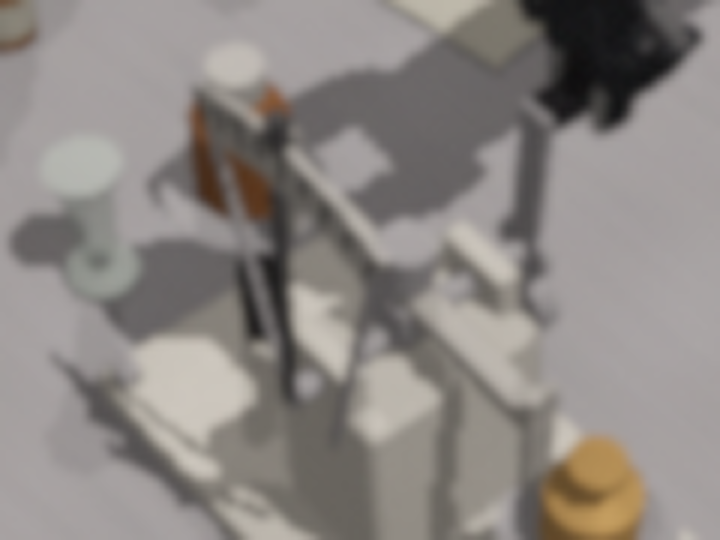

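The pointer runs from (288,390) up to (282,190), in line with the tab at (278,130). The angle of about -0.05 is therefore right on the mark.

Emit:
servo_tool([
  [0.1, 0, -6.3, 0.7, 0],
  [0.1, 0, 0.5, -0.1, 0],
  [0.1, 0, 1.9, -0.2, 0],
  [0.1, 0, 1.8, -0.2, 0],
  [0.1, 0, 1.5, -0.1, 0],
])

```text
t: 8.48
tool_pos: [0.4775, 0.0274, 0.2596]
tool_rot: [-3.137, 0.08, 0.001]
contact_force: [1.4, 2.7, 3.5]
opening: 0.0233
grip_force: 26.4
```

```bash
python3 ctl.py track 5 -0.05 1.2
```

```text
t 8.62 Lcmd -0.091 Lmeas -0.101 r 0.1091 x -0.1190  F [1.4 2.7 3.5] grip 26.4 theta [-0.0383, -0.0399, -0.0393]
innov 0.0015 innov -0.0008 innov 0.0011 
EST theta -0.0406 w -0.0153 d 0.0085 k 0.1224 sd [0.002  0.0147 0.001  0.0061] 
pred theta [-0.043 -0.044 -0.046 -0.047 -0.048 -0.049 -0.049 -0.05 ] w [-0.015 -0.013 -0.01  -0.009 -0.007 -0.006 -0.004 -0.003] leq -0.08
L [-0.081 -0.08  -0.08  -0.08  -0.079]
[[0.1, 0, 1.1, -0.1, 0], [0.1, 0, 0.2, -0.0, 0], [0.1, 0, -0.0, -0.0, 0], [0.1, 0, -0.0, -0.0, 0], [0.1, 0, 0.1, -0.0, 0]]
```

Emit:
servo_tool([
  [0.1, 0, 1.1, -0.1, 0],
  [0.1, 0, 0.2, 0, 0],
  [0.1, 0, 0, 0, 0],
  [0.1, 0, 0, 0, 0],
  [0.1, 0, 0.1, 0, 0],
])

```text
t: 9.25
tool_pos: [0.4775, 0.0249, 0.2598]
tool_rot: [3.14, -0.081, -0.001]
contact_force: [-2.1, 3.9, 4.6]
opening: 0.0233
grip_force: 26.5
```

```bash
python3 ctl.py track 6 -0.05 1.2
```

```text
t 9.40 Lcmd -0.079 Lmeas -0.078 r 0.1092 x -0.1190  F [-2.1  3.9  4.6] grip 26.5 theta [-0.0497, -0.0498, -0.0506]
innov -0.0018 innov 0.0005 innov -0.0001 
EST theta -0.0511 w -0.0098 d 0.0085 k 0.1223 sd [0.002  0.0146 0.0009 0.006 ] 
pred theta [-0.052 -0.053 -0.053 -0.052 -0.052 -0.051 -0.051 -0.05 ] w [-0.007 -0.002  0.001  0.003  0.004  0.005  0.004  0.003] leq -0.08
L [-0.069 -0.07  -0.072 -0.074 -0.076 -0.078]
[[0.1, 0, 1.1, -0.1, 0], [0.1, 0, -0.1, 0.0, 0], [0.1, 0, -0.3, 0.0, 0], [0.1, 0, -0.2, 0.0, 0], [0.1, 0, -0.2, 0.0, 0], [0.1, 0, -0.2, 0.0, 0]]
```

Emit:
servo_tool([
  [0.1, 0, 1.1, -0.1, 0],
  [0.1, 0, -0.1, 0, 0],
  [0.1, 0, -0.3, 0, 0],
  [0.1, 0, -0.2, 0, 0],
  [0.1, 0, -0.2, 0, 0],
  [0.1, 0, -0.2, 0, 0],
])

```text
t: 10.15
tool_pos: [0.4775, 0.0246, 0.2597]
tool_rot: [3.14, -0.081, -0.001]
contact_force: [-3.4, 2.9, 4.6]
opening: 0.0229
grip_force: 26.6
```

```bash
python3 ctl.py track 6 -0.05 1.2
```

```text
t 10.30 Lcmd -0.078 Lmeas -0.076 r 0.1090 x -0.1189  F [-3.4  2.9  4.6] grip 26.6 theta [-0.033, -0.0322, -0.0301]
innov 0.0184 innov -0.0012 innov -0.0006 
EST theta -0.0275 w 0.0471 d 0.0090 k 0.1222 sd [0.002  0.0155 0.001  0.006 ] 
pred theta [-0.022 -0.021 -0.023 -0.027 -0.032 -0.037 -0.042 -0.046] w [ 0.032 -0.002 -0.025 -0.038 -0.043 -0.043 -0.037 -0.027] leq -0.086
L [-0.17  -0.167 -0.143 -0.123 -0.107 -0.092]
[[0.1, 0, -10.1, 1.3, 0], [0.1, 0, 0.4, -0.1, 0], [0.1, 0, 2.6, -0.4, 0], [0.1, 0, 2.2, -0.3, 0], [0.1, 0, 1.7, -0.2, 0], [0.1, 0, 1.6, -0.2, 0]]
```

Emit:
servo_tool([
  [0.1, 0, -10.1, 1.3, 0],
  [0.1, 0, 0.4, -0.1, 0],
  [0.1, 0, 2.6, -0.4, 0],
  [0.1, 0, 2.2, -0.3, 0],
  [0.1, 0, 1.7, -0.2, 0],
  [0.1, 0, 1.6, -0.2, 0],
])

```text
t: 11.05
tool_pos: [0.4777, 0.0268, 0.2597]
tool_rot: [-3.139, 0.081, -0.0]
contact_force: [-0.6, 4.2, 0.8]
opening: 0.0233
grip_force: 26.2
```

```bash
python3 ctl.py track 5 -0.05 1.2
```

```text
t 11.20 Lcmd -0.092 Lmeas -0.095 r 0.1091 x -0.1188  F [-0.6  4.2  0.8] grip 26.2 theta [-0.0436, -0.0443, -0.0484]
innov -0.0065 innov 0.0020 innov -0.0006 
EST theta -0.0507 w -0.0537 d 0.0088 k 0.1221 sd [0.002  0.0155 0.0009 0.006 ] 
pred theta [-0.057 -0.06  -0.061 -0.06  -0.059 -0.056 -0.054 -0.052] w [-0.041 -0.017  0.     0.011  0.017  0.019  0.018  0.013] leq -0.084
L [-0.032 -0.033 -0.048 -0.059 -0.068]
[[0.1, 0, 6.6, -0.4, 0], [0.1, 0, -0.1, 0.0, 0], [0.1, 0, -1.6, 0.1, 0], [0.1, 0, -1.2, 0.1, 0], [0.1, 0, -1.0, 0.1, 0]]
```

Emit:
servo_tool([
  [0.1, 0, 6.6, -0.4, 0],
  [0.1, 0, -0.1, 0, 0],
  [0.1, 0, -1.6, 0.1, 0],
  [0.1, 0, -1.2, 0.1, 0],
  [0.1, 0, -1.0, 0.1, 0],
])

```text
t: 11.82
tool_pos: [0.4775, 0.0224, 0.2607]
tool_rot: [3.136, -0.082, 0.0]
contact_force: [-3.9, -1.1, 6.7]
opening: 0.0234
grip_force: 26.2
```

```bash
python3 ctl.py track 5 -0.05 1.2
```

```text
t 11.97 Lcmd -0.068 Lmeas -0.056 r 0.1098 x -0.1188  F [-3.9 -1.1  6.7] grip 26.2 theta [-0.0571, -0.0561, -0.0547]
innov 0.0014 innov -0.0000 innov 0.0002 
EST theta -0.0535 w 0.0266 d 0.0089 k 0.1220 sd [0.002  0.0147 0.0009 0.006 ] 
pred theta [-0.05  -0.048 -0.047 -0.047 -0.047 -0.048 -0.049 -0.049] w [ 0.023  0.012  0.004 -0.001 -0.004 -0.005 -0.005 -0.004] leq -0.085
L [-0.106 -0.107 -0.1   -0.095 -0.091]
[[0.1, 0, -4.2, 0.4, 0], [0.1, 0, -0.1, 0.0, 0], [0.1, 0, 0.8, -0.1, 0], [0.1, 0, 0.5, -0.0, 0], [0.1, 0, 0.4, -0.0, 0]]
```

Emit:
servo_tool([
  [0.1, 0, -4.2, 0.4, 0],
  [0.1, 0, -0.1, 0, 0],
  [0.1, 0, 0.8, -0.1, 0],
  [0.1, 0, 0.5, 0, 0],
  [0.1, 0, 0.4, 0, 0],
])

```text
t: 12.6
tool_pos: [0.4776, 0.0249, 0.2603]
tool_rot: [3.136, -0.082, 0.0]
contact_force: [-3.5, -0.7, 5.7]
opening: 0.0231
grip_force: 26.3
```

```bash
python3 ctl.py track 5 -0.05 1.2
```

```text
t 12.75 Lcmd -0.091 Lmeas -0.078 r 0.1096 x -0.1188  F [-3.5 -0.7  5.7] grip 26.3 theta [-0.0265, -0.0246, -0.0245]
innov 0.0210 innov 0.0001 innov -0.0021 
EST theta -0.0210 w 0.0460 d 0.0096 k 0.1216 sd [0.002  0.0146 0.001  0.006 ] 
pred theta [-0.016 -0.015 -0.018 -0.023 -0.029 -0.035 -0.041 -0.046] w [ 0.029 -0.008 -0.032 -0.046 -0.051 -0.05  -0.043 -0.031] leq -0.094
L [-0.188 -0.183 -0.157 -0.134 -0.117]
[[0.1, 0, -10.5, 1.5, 0], [0.1, 0, 0.5, -0.1, 0], [0.1, 0, 2.9, -0.5, 0], [0.1, 0, 2.4, -0.4, 0], [0.1, 0, 1.9, -0.2, 0]]
```

```bash
python3 - <<'E'
import json
G=json.load(open('log.json'));G['bias']=[[3.5,0],[6.55,.005],[7.2,.002],[7.85,0],[8.62,-.01],[9.4,.001],[10.3,.002],[11.2,-.003],[11.97,.012],[12.75,.013]];json.dump(G,open('log.json','w'))
s=open('ctl.py').read()
s=s.replace("lev=lambda t:np.interp(t-TAU,K[:,0],K[:,1])","Bi=np.array(G['bias']);bn=float(Bi[-1,1])\nlev=lambda t:np.interp(t-TAU,K[:,0],K[:,1])+.8*np.interp(t,Bi[:,0],Bi[:,1])")
s=s.replace("K=np.array(G['knots'])","if not NOM:G['bias'].append([tn,float(np.mean(Ls))-G['Lc']])\nK=np.array(G['knots'])").replace("new=[]","new=[];Ls=[]").replace("    t=get_obs()['t'];im","    q=get_obs();t=q['t'];Ls.append(lever(q)[0]);im")
s=s.replace("    def roll(u):","    d=d+KS*.7*bn;print('bias %.4f'%bn)\n    def roll(u):")
open('ctl.py','w').write(s)
E
NOM=1 python3 ctl.py track 5 -0.05 1.2
```

```text
t 12.75 Lcmd -0.091 Lmeas -0.078 r 0.1096 x -0.1188  F [-3.2  0.4  5.5] grip 26.3 theta []
innov 0.0079 innov -0.0004 innov -0.0025 
EST theta -0.0206 w 0.0503 d 0.0091 k 0.1234 sd [0.002  0.0147 0.001  0.006 ] 
bias 0.0130
pred theta [-0.015 -0.014 -0.017 -0.022 -0.028 -0.035 -0.041 -0.046] w [ 0.033 -0.006 -0.033 -0.047 -0.053 -0.052 -0.045 -0.032] leq -0.096
L [-0.195 -0.191 -0.163 -0.139 -0.121]
[[0.1, 0, -11.3, 1.6, 0], [0.1, 0, 0.5, -0.1, 0], [0.1, 0, 3.0, -0.5, 0], [0.1, 0, 2.6, -0.4, 0], [0.1, 0, 2.0, -0.3, 0]]
```

Emit:
servo_tool([
  [0.1, 0, -11.3, 1.6, 0],
  [0.1, 0, 0.5, -0.1, 0],
  [0.1, 0, 3.0, -0.5, 0],
  [0.1, 0, 2.6, -0.4, 0],
  [0.1, 0, 2.0, -0.3, 0],
])

```text
t: 13.38
tool_pos: [0.478, 0.0304, 0.2592]
tool_rot: [-3.138, 0.081, -0.001]
contact_force: [-0.1, 3.8, 3.0]
opening: 0.0229
grip_force: 26.5
```

```bash
IMG=pics/h2.png python3 ctl.py track 5 -0.05 1.2
```

```text
t 13.53 Lcmd -0.121 Lmeas -0.128 r 0.1091 x -0.1187  F [-0.1  3.8  3. ] grip 26.5 theta [-0.0248, -0.0254, -0.0281]
innov 0.0060 innov 0.0023 innov 0.0009 
EST theta -0.0313 w -0.0558 d 0.0095 k 0.1238 sd [0.002  0.0146 0.0009 0.0059] 
bias -0.0058
pred theta [-0.038 -0.043 -0.047 -0.049 -0.05  -0.05  -0.05  -0.05 ] w [-0.051 -0.033 -0.021 -0.013 -0.007 -0.003 -0.     0.001] leq -0.087
L [-0.064 -0.06  -0.069 -0.074 -0.077]
[[0.1, 0, 6.2, -0.6, 0], [0.1, 0, 0.4, -0.0, 0], [0.1, 0, -0.9, 0.1, 0], [0.1, 0, -0.6, 0.0, 0], [0.1, 0, -0.3, 0.0, 0]]
```

View pics/h2.png

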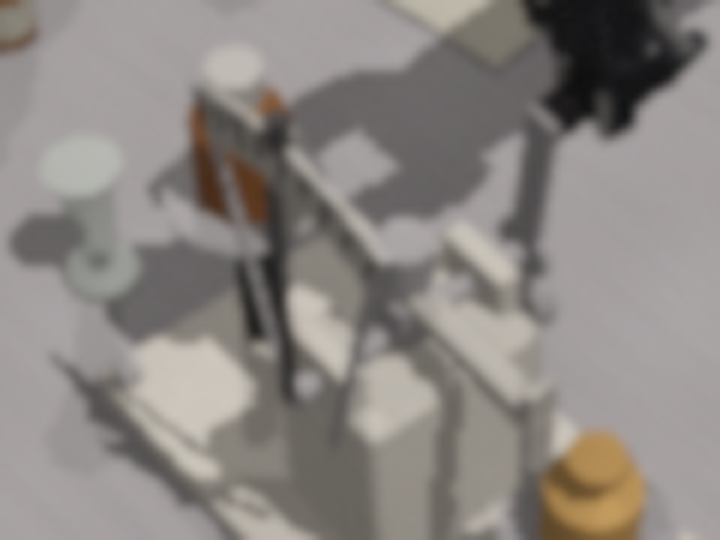

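The pointer is still in line with the tab at (278,130).

Emit:
servo_tool([
  [0.1, 0, 6.2, -0.6, 0],
  [0.1, 0, 0.4, 0, 0],
  [0.1, 0, -0.9, 0.1, 0],
  [0.1, 0, -0.6, 0, 0],
  [0.1, 0, -0.3, 0, 0],
])

```text
t: 14.15
tool_pos: [0.4776, 0.0245, 0.2598]
tool_rot: [3.139, -0.081, 0.0]
contact_force: [0.1, 1.6, 3.6]
opening: 0.0231
grip_force: 26.5
```

```bash
python3 ctl.py track 5 -0.055 1.2
```

```text
t 14.30 Lcmd -0.077 Lmeas -0.074 r 0.1091 x -0.1188  F [0.1 1.6 3.6] grip 26.5 theta [-0.0573, -0.057, -0.059]
innov -0.0088 innov 0.0012 innov -0.0007 
EST theta -0.0594 w -0.0150 d 0.0092 k 0.1238 sd [0.002  0.0147 0.0009 0.0059] 
bias 0.0023
pred theta [-0.061 -0.061 -0.061 -0.06  -0.059 -0.058 -0.057 -0.056] w [-0.009 -0.001  0.004  0.008  0.01   0.01   0.009  0.006] leq -0.086
L [-0.066 -0.068 -0.071 -0.076 -0.08 ]
[[0.1, 0, 1.2, -0.1, 0], [0.1, 0, -0.2, 0.0, 0], [0.1, 0, -0.4, 0.0, 0], [0.1, 0, -0.5, 0.0, 0], [0.1, 0, -0.4, 0.0, 0]]
```

Emit:
servo_tool([
  [0.1, 0, 1.2, -0.1, 0],
  [0.1, 0, -0.2, 0, 0],
  [0.1, 0, -0.4, 0, 0],
  [0.1, 0, -0.5, 0, 0],
  [0.1, 0, -0.4, 0, 0],
])

```text
t: 14.92
tool_pos: [0.4776, 0.0248, 0.2598]
tool_rot: [3.14, -0.081, 0.0]
contact_force: [1.5, 1.8, 2.7]
opening: 0.0232
grip_force: 26.4
```

```bash
python3 ctl.py track 5 -0.325 2.4
```

```text
t 15.07 Lcmd -0.080 Lmeas -0.078 r 0.1091 x -0.1188  F [1.5 1.8 2.7] grip 26.4 theta [-0.067, -0.0666, -0.0672]
innov -0.0078 innov 0.0006 innov 0.0001 
EST theta -0.0676 w -0.0083 d 0.0089 k 0.1241 sd [0.002  0.0146 0.001  0.0058] 
bias 0.0019
pred theta [-0.07  -0.076 -0.085 -0.098 -0.113 -0.13  -0.148 -0.167] w [-0.027 -0.063 -0.091 -0.111 -0.127 -0.139 -0.149 -0.156] leq 0.067
L [-0.151 -0.148 -0.128 -0.111 -0.096]
[[0.1, 0, -7.8, 0.9, 0], [0.1, 0, 0.3, -0.0, 0], [0.1, 0, 2.2, -0.3, 0], [0.1, 0, 1.9, -0.2, 0], [0.1, 0, 1.6, -0.2, 0]]
```

Emit:
servo_tool([
  [0.1, 0, -7.8, 0.9, 0],
  [0.1, 0, 0.3, 0, 0],
  [0.1, 0, 2.2, -0.3, 0],
  [0.1, 0, 1.9, -0.2, 0],
  [0.1, 0, 1.6, -0.2, 0],
])

```text
t: 15.7
tool_pos: [0.4778, 0.028, 0.2594]
tool_rot: [-3.137, 0.081, -0.0]
contact_force: [2.3, 4.8, 2.5]
opening: 0.023
grip_force: 26.6
```

```bash
python3 ctl.py track 5 -0.325 1.9
```

```text
t 15.85 Lcmd -0.096 Lmeas -0.106 r 0.1090 x -0.1188  F [2.3 4.8 2.5] grip 26.6 theta [-0.1133, -0.1204, -0.1284]
innov 0.0015 innov -0.0003 innov -0.0010 
EST theta -0.1355 w -0.1570 d 0.0089 k 0.1242 sd [0.002  0.0148 0.001  0.0058] 
bias -0.0078
pred theta [-0.156 -0.176 -0.194 -0.212 -0.228 -0.244 -0.259 -0.273] w [-0.163 -0.152 -0.144 -0.138 -0.132 -0.125 -0.116 -0.106] leq 0.074
L [-0.02  -0.004  0.     0.009  0.02 ]
[[0.1, 0, 8.3, -0.5, 0], [0.1, 0, 1.8, -0.0, 0], [0.1, 0, 0.5, -0.0, 0], [0.1, 0, 0.9, 0.0, 0], [0.1, 0, 1.3, 0.0, 0]]
```

Emit:
servo_tool([
  [0.1, 0, 8.3, -0.5, 0],
  [0.1, 0, 1.8, 0, 0],
  [0.1, 0, 0.5, 0, 0],
  [0.1, 0, 0.9, 0, 0],
  [0.1, 0, 1.3, 0, 0],
])

```text
t: 16.48
tool_pos: [0.477, 0.0141, 0.2601]
tool_rot: [-3.141, 0.081, 0.0]
contact_force: [0.0, 3.8, 3.3]
opening: 0.0236
grip_force: 26.4
```

```bash
python3 ctl.py track 6 -0.33 1.2
```

```text
t 16.62 Lcmd 0.020 Lmeas 0.021 r 0.1091 x -0.1189  F [0.  3.8 3.3] grip 26.4 theta [-0.2203, -0.2261, -0.2309]
innov 0.0070 innov -0.0003 innov 0.0002 
EST theta -0.2360 w -0.0986 d 0.0091 k 0.1236 sd [0.002  0.0159 0.0011 0.0054] 
bias 0.0005
pred theta [-0.248 -0.261 -0.275 -0.288 -0.3   -0.31  -0.319 -0.325] w [-0.099 -0.106 -0.107 -0.102 -0.092 -0.078 -0.06  -0.04 ] leq 0.066
L [-0.006  0.007  0.028  0.047  0.063  0.08 ]
[[0.1, 0, -2.9, -0.0, 0], [0.1, 0, 1.4, 0.0, 0], [0.1, 0, 2.3, 0.0, 0], [0.1, 0, 2.1, 0.1, 0], [0.1, 0, 1.8, 0.1, 0], [0.1, 0, 1.8, 0.1, 0]]
```

Emit:
servo_tool([
  [0.1, 0, -2.9, 0, 0],
  [0.1, 0, 1.4, 0, 0],
  [0.1, 0, 2.3, 0, 0],
  [0.1, 0, 2.1, 0.1, 0],
  [0.1, 0, 1.8, 0.1, 0],
  [0.1, 0, 1.8, 0.1, 0],
])

```text
t: 17.38
tool_pos: [0.4766, 0.0073, 0.2598]
tool_rot: [3.14, -0.081, -0.0]
contact_force: [-0.9, 4.2, 3.7]
opening: 0.0232
grip_force: 26.5
```

```bash
python3 ctl.py to -0.05 6
```

```text
t 17.52 Lcmd 0.080 Lmeas 0.083 r 0.1092 x -0.1189  F [-0.9  4.2  3.7] grip 26.5 theta [-0.3199, -0.3183, -0.3177]
innov -0.0104 innov 0.0016 innov 0.0009 
EST theta -0.3176 w 0.0138 d 0.0090 k 0.1242 sd [0.002  0.0161 0.0014 0.0046] 
L [ 0.058  0.037  0.015 -0.007 -0.029 -0.05 ]
[[0.1, 0, -2.4, -0.2, 0], [0.1, 0, -2.3, -0.1, 0], [0.1, 0, -2.4, -0.1, 0], [0.1, 0, -2.4, -0.0, 0], [0.1, 0, -2.4, 0.0, 0], [0.1, 0, -2.4, 0.1, 0]]
```

The beam is back on its rest. I'll unwind the spring until the lever is in line with the beam.

Emit:
servo_tool([
  [0.1, 0, -3.5, -0.2, 0],
  [0.1, 0, -3.5, -0.1, 0],
  [0.1, 0, -3.5, 0, 0],
  [0.1, 0, -3.5, 0.1, 0],
  [0.1, 0, -3.5, 0.2, 0],
  [0.1, 0, -3.5, 0.3, 0],
  [0.1, 0, -3.5, 0.5, 0],
  [0.1, 0, -3.5, 0.6, 0],
  [0.1, 0, -3.5, 0.7, 0],
  [0.1, 0, -3.5, 0.8, 0],
  [0.1, 0, -3.5, 0.9, 0],
  [0.1, 0, -3.5, 1.1, 0],
])

```text
t: 19.02
tool_pos: [0.4789, 0.0497, 0.2546]
tool_rot: [3.14, -0.081, 0.0]
contact_force: [1.3, -3.4, -0.1]
opening: 0.0236
grip_force: 26.3
```

Now open slowly (short steps), then go straight up.

Emit:
servo_tool([
  [0.1, 0, 0, 0, 0],
  [0.4, 0, 0, 0, 0],
  [0.7, 0, 0, 0, 0],
  [1, 0, 0, 0, 0],
  [1, 0, 0, 0, 0],
  [1, 0, 0, 0, 0],
  [1, 0, 0, -10, 0],
  [1, 0, 0, -25, 0],
  [1, 0, 0, -40, 0],
  [1, 0, 0, -40, 0],
  [1, 0, 0, -30, 0],
  [1, 0, 0, 0, 0],
])

```text
t: 20.52
tool_pos: [0.4798, 0.0495, 0.404]
tool_rot: [3.14, -0.081, 0.011]
contact_force: [0.3, -0.0, -0.3]
opening: 0.0852
grip_force: 0.0
```

```bash
python3 -c "
from h import *
for i in range(3):
  im=get_image('scene');print(brass(im))
cv2.imwrite('pics/e.png',cv2.resize(im[150:290,180:320],None,fx=4.2,fy=4.2,interpolation=cv2.INTER_CUBIC)[:,:,::-1])"
```

```text
(array([275.73055954, 240.18096604]), np.float64(174.25))
(array([275.72296847, 240.18672002]), np.float64(174.95))
(array([275.72030907, 240.18811409]), np.float64(174.71666666666664))
```

View pics/e.png

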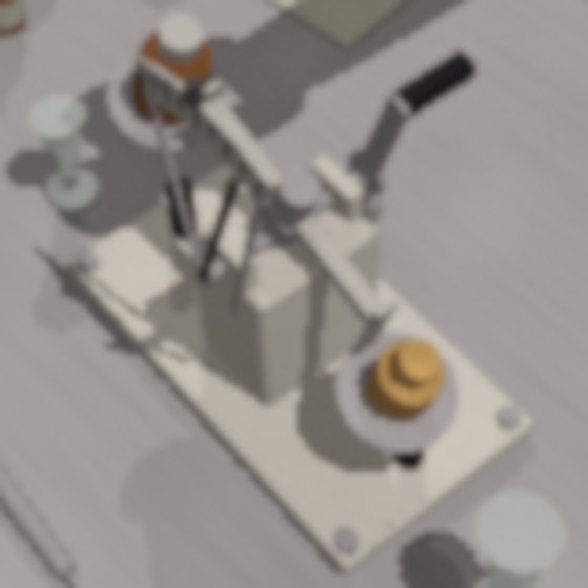

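The beam is on its first rest, with the brass weight at (275.7,240.2) in the full frame as at the start. The lever pin is back at crop (438,82) and the gripper is clear.

```bash
python3 -c "
from station import *
print(finish_job())"
```

```text
the job is handed in; nothing more can be done
None
```

The job is handed in and no verdict was returned: by my measurements the pointer stayed in line with the index tab, within about 0.035 rad (6 mm), for over 7 s, and the beam was then lowered gently onto its first rest and the lever released in line with it.

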